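Take the setting pile apart and nest each piece

ROBOT

A 6-joint arm with a two-finger parallel gripper is mounted at the origin on a cart in front of the work surface, level with it; the furniture and walls round the work are solid. World frame = base frame: x ahead of the robot, y to its left, z up, the work surface at z = 0. Lengths are in m, angles in degrees, forces in N, time in s.
With the tool pointing down it reaches from about 0.375 to 0.9 m from the base axis. Payload 3.1 kg.
Tool frame: the origin (TCP) lies on the centre line of the jaws, within the pads' length; the fingertips stand 22 mm ahead of it and the grasp point (between the pads) lies 3 mm ahead of it; z points along the fingers, y is the line along which they close (so a half turn about z gives the same grasp; the last joint's range is limited). The gripper opens to 87 mm and grips with 3 to 60 N. Pads are 19 mm wide; open, the fingers measure 117 mm over their backs; the gripper's body (75 mm by 190 mm) begins 51 mm behind the grasp point.
Start: joints at [-84.884, 30.224, 82.088, -0, 67.689, -10.227], TCP at [0.165, -0.603, 0.245] pointing down, gripper open.
Joint ranges: [-176.69, 176.69], [-43.24, 126.21], [12.49, 139.97], [-82, 262], [0, 151.66], [-163.58, 163.58]. Speed limits (degrees/s): [159.86, 159.86, 180, 180, 180, 180].

INTERFACE

Orientations are given as a 3x3 rotation matrix whose columns are the frame's x, y, z axes.
In Python, from rig import * gives the robot as it stands.
- The arm moves only by the shell command python3 -m jog 'ROWS'. ROWS is text: rows parted by semicolons, each of 7 numbers parted by spaces: the shift along the tool's x, y, z in mm, then the turn, a rotation vector about the tool's x, y, z in rad, then the finger opening in mm, from 0 to 87. In form: tx ty tz ax ay az fingers; .... A call has 1 to 12 rows; each row shifts and turns the commanded pose from where the row before left it, along the tool's axes as they then stand; what a row does not reach is not made up. A row lasts 1/8 s, in which the tool goes at most 62.5 mm and 10.7 degrees, less where a joint would pass 70% of its speed; a pose out of reach is approached as far as the arm can. A call with a gripper value outside its range is refused whole. The fingers move at their own pace and stop on an object; the grip force is fixed at half the most. Time passes only in rows, so rows that do not move let the fingers close. It gives the time, the measured TCP pose, the force, the opening and the grip force at its end, in the units of the state.
- read_state(): the state, without advancing time (a new reading comes with each control period).
- capture(name): name is "scene" or "side" or "wrist"; returns a dict with "color" (480x640x3 uint8, red, green, blue), "camera_matrix" (3x3 intrinsics, pixels), "R" (3x3) and "t" (3): a world point X has camera coordinates R X + t. Camera axes: x right, y down, z forward; pixel columns grow to the right and rows downward; lengths in m; the calibration is good to about 2 mm. A picture is of the moment at which its call begins. There is no depth.
- hand_in(): hands the job in; it is judged then, once.
Trained networks look in the newest picture that a camera, given by its name, has taken for a name from the list of things; names that differ only in an ending like _2 or _b are one class to them, and where a whole thing is asked for, a point or a joint stands for the part that bears it (a point fixed in the world has none). Each returns a list of dicts, best first, with "conf" (0 to 1); they miss things now and then, are a little off and sometimes report something else, mostly with a low value. They report only what shows in the picture. A call takes as long as a camera call. They do not tell look-alikes from the thing itself.
- find_in(camera, target): "at" ([x, y, z] in m, in world coordinates, good to about 4 mm: the middle of the surface that is visible of it).
- trace(camera, target): "pixels" (480x640 bool, what is visible of it).
- place_of(camera, target): "at" ([x, y, z] in m, in world coordinates, good to about 4 mm: a listed point, or the origin of a listed thing).
The state is a dict: "time_s": time; "joint_positions": joint angles; "qvel": joint speeds; "tau": joint torques, N m; "position": TCP position; "tcp_rot": TCP orientation; "force": force on the tool from outside, world axes, zero at the start; "moment": the same for the moment, N m; "opening": opening from 0.0 (shut) to 1.0 (fully open); "grasp_force": force on a finger pad.
Only numpy, scipy, OpenCV 4.12 (cv2) and the standard library are available. Lean on these libraries where they do the work, as an engineer would, in place of code of your own. Each camera call takes 0.05 s, during which the arm holds its last target. There are 200 camera calls.

TASK

Take the pile of setting pieces (steel button on dark cube on light block on steel plate) apart from the top down, one piece at a time, and lay each upright and flat on the wooden rest board made to its outline, inside that board's raised corner angles or ring. Leave the red-lidded pot and the red-nosed dropper bottle, which stand among the boards, standing where they are.

Things in the scene. Friction and masses are not known exactly. Their poses are not given: they have to be found in the camera images.
- plate: Bottom piece of the pile: bare steel plate, 76 x 56 x 16 mm, 0.45 kg, with a 6 mm hole near each short end, standing on the bench. Origin: centre of its underside; x along the 76 mm side, y along the 56 mm side, z up.
- block: Second piece: light grey metal block with two dark spots on top, 50 x 32 x 22 mm, 0.25 kg, lying on the plate. Origin: centre of its underside; x along the 32 mm side, y along the 50 mm side, z up. At the start its long side runs roughly along the plate's long side (within 0.12 rad).
- cube: Third piece: dark grey cube of 32 mm with one black spot on top, 0.24 kg, standing on the block. Origin: centre of its underside; x and y square to its sides, z up.
- button: Top piece: turned steel button, 28 mm high, 0.05 kg: a foot 24 mm in diameter and 8 mm high, above it (from 10 mm up) a stem 14 mm in diameter to grip. It stands on the cube, foot down. Origin: centre of its underside; z along the stem.
- nest_plate: Fixed wooden rest board 104 x 84 mm, 8 mm thick; the piece lies on its top, over a thin black rubber patch of its outline. Origin: centre of its underside, z up, x along the long side. Steel corner angles, 3 mm thick, 5 mm high above the board, frame 90 x 70 mm, 7 mm more than the piece on each side; legs 14 mm long. For the plate.
- nest_block: Fixed wooden rest board 78 x 60 mm, 8 mm thick; the piece lies on its top, over a thin black rubber patch of its outline. Origin: centre of its underside, z up, x along the long side (the block's own y lies along it). Steel corner angles, 3 mm thick, 5 mm high above the board, frame 64 x 46 mm, 7 mm more than the piece on each side; legs 8 mm long. For the light block.
- nest_cube: Fixed wooden rest board 60 x 60 mm, 8 mm thick; the piece lies on its top, over a thin black rubber patch of its outline. Origin: centre of its underside, z up, x and y square to its sides. Steel corner angles, 3 mm thick, 5 mm high above the board, frame 46 x 46 mm, 7 mm more than the piece on each side; legs 8 mm long. For the dark cube.
- nest_button: Fixed wooden rest board 64 x 64 mm, 8 mm thick; the piece lies on its top, over a thin black rubber patch of its outline. Origin: centre of its underside, z up, x and y square to its sides. A steel ring, inner diameter 39 mm, 3 mm thick and 5 mm high above the board, surrounds the place. For the button.
- flux_pot: Bystander: round black screw pot with red lid, 55 mm in diameter, 36 mm high, loose, standing between the boards. Origin: centre of its underside, z up. Not to be moved.
- oil_dropper: Bystander: white dropper bottle with a pointed red nozzle, 41 mm in diameter, 105 mm high, loose, standing between the boards. Origin: centre of its underside, z up. Not to be moved.
Mind the look-alikes: they are no part of the job. Leave any blue or orange look-alike of the plate alone. What is shaped like the button but blue or green is not meant.

How it is judged:
By the outcome, as a careful person would: the job done as asked, in the order asked, and still so for the second after the job is handed in, with the robot touching nothing.
It also fails if it takes over 102 s, if anything falls off the work surface, if the arm or the gripper's body presses on something with over 40 N, if the wrist force passes 120 N, or if a joint passes its speed limit or range.

## Working session

There is one attempt and no reset: what is moved stays moved. The work goes in short steps, Python scripts to look and compute and a shell command to move; the robot and the scene stay as the last step left them, time stands still between calls to the robot, and variables do not carry over. Pictures are saved under pics/ and viewed, at most 14 in all, crops included, and the job is handed in when it is done.

```bash
mkdir -p pics; ls; cat > h.py <<'E'
from rig import *
import numpy as np, cv2
def save(c,n): cv2.imwrite(f'pics/{n}.png',c['color'][:,:,::-1])
E
python3 - <<'E'
from h import *
for n in ("scene","side"):
    c=capture(n); save(c,n+'0')
    print(n,c['camera_matrix'].tolist(),np.round(-c['R'].T@c['t'],3))
    for t in "plate block cube button nest_plate nest_block nest_cube nest_button flux_pot oil_dropper".split():
        print(t,[(np.round(d['at'],3).tolist(),round(d['conf'],2)) for d in place_of(n,t)[:4]])
print(read_state())
E
```

```text
pics
scene [[534.8120597239636, 0.0, 313.2719669579479], [0.0, 534.8120597239636, 242.9057375860944], [0.0, 0.0, 1.0]] [-0.111  0.502  0.816]
plate [([0.632, 0.254, -0.002], 0.94), ([0.646, -0.146, 0.005], 0.59), ([0.649, -0.146, 0.069], 0.18)]
block [([0.651, -0.147, 0.017], 0.65)]
cube [([0.649, -0.149, 0.037], 0.76)]
button [([0.647, -0.146, 0.019], 0.68), ([0.577, -0.018, -0.001], 0.64), ([0.678, -0.055, -0.002], 0.5), ([0.65, -0.148, 0.072], 0.41)]
nest_plate [([0.621, 0.107, -0.002], 0.94)]
nest_block [([0.446, 0.257, 0.002], 0.74)]
nest_cube []
nest_button [([0.463, 0.008, -0.001], 0.92), ([0.649, -0.146, 0.003], 0.21), ([0.652, -0.144, 0.068], 0.21)]
flux_pot [([0.518, 0.114, 0.0], 0.55), ([0.46, 0.009, -0.001], 0.47)]
oil_dropper [([0.519, -0.12, 0.004], 0.91), ([0.651, -0.149, 0.038], 0.33)]
side [[476.0036744023503, 0.0, 316.37780757375157], [0.0, 476.0036744023503, 236.56258748729218], [0.0, 0.0, 1.0]] [ 0.606 -0.914  0.46 ]
plate [([0.626, 0.254, 0.004], 0.91), ([0.654, -0.146, -0.001], 0.62)]
block [([0.649, -0.147, 0.014], 0.59)]
cube [([0.651, -0.144, 0.035], 0.95)]
b
[... 364 characters left out ...]
146742e-03,
        6.76901830e+01, -1.02290525e+01]), 'qvel': array([-0.14786837,  0.00412259,  0.0126328 , -0.03042399,  0.00927469,
       -0.03430428]), 'tau': array([ 1.76151793e-04, -4.40027225e+01, -1.76987886e+01,  6.34062826e-02,
        5.04044734e-02, -2.19921174e-05]), 'position': array([ 0.16541793, -0.60270579,  0.24459093]), 'tcp_rot': array([[ 9.64349341e-01,  2.64632476e-01,  3.06287160e-05],
       [ 2.64632478e-01, -9.64349339e-01, -5.93597582e-05],
       [ 1.38282622e-05,  6.53488967e-05, -9.99999998e-01]]), 'force': array([ 0.25718215,  0.13608252, -0.52748875]), 'moment': array([-0.01662927, -0.06191991, -0.019801  ]), 'grasp_force': 0.0, 'opening': 1.0010123571402703}
```

View pics/scene0.png

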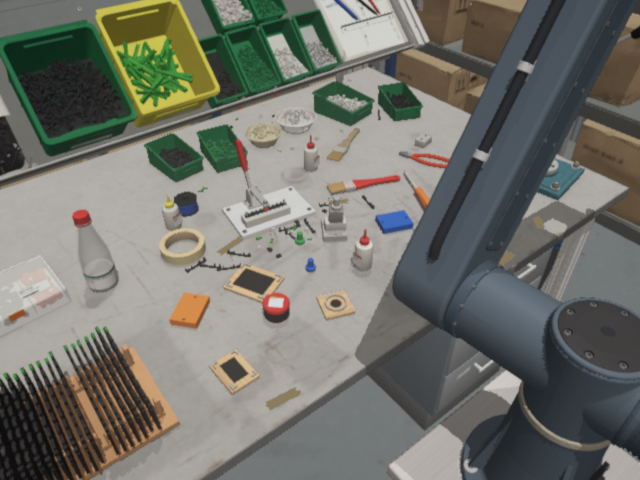

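View pics/side0.png

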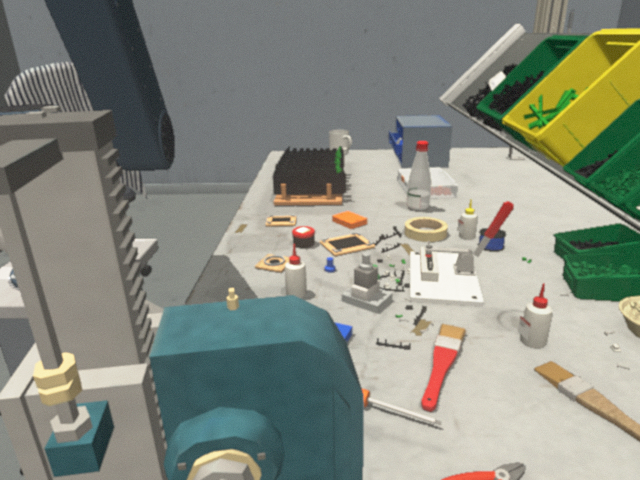

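The scene view shows the pile at (335,220), the plate board at (254,282), the button board at (335,304), the block board at (234,371), the pot at (276,307) and the dropper at (363,252). Look-alikes are a blue plate at (394,221), an orange plate at (190,310), and buttons in green (299,238) and blue (311,265). The arm hides the cube board, so I'll move the wrist over the area.

```bash
python3 -m jog '0 0 -60 0 0 0 87; 40 -25 0 0 0 0 87; 40 -25 0 0 0 0 87; 40 -25 0 0 0 0 87; 40 -25 0 0 0 0 87; 40 -25 0 0 0 0 87; 40 -25 0 0 0 0 87; 40 -25 0 0 0 0 87; 40 -25 0 0 0 0 87; 40 -25 0 0 0 0 87; 40 -25 0 0 0 0 87; 0 0 0 0 0 0 87'
python3 - <<'E'
from h import *
for n in ("wrist","scene"):
    c=capture(n); save(c,n+'1')
    print(n,c['camera_matrix'][0,0],np.round(-c['R'].T@c['t'],3),np.round(c['R'],2).tolist())
    for t in "plate block cube button nest_plate nest_block nest_cube nest_button".split():
        print(t,[(np.round(d['at'],3).tolist(),round(d['conf'],2)) for d in place_of(n,t)[:4]])
E
```

```text
time_s: 2.6
position: [0.4866, -0.2533, 0.3046]
tcp_rot: [[0.963, 0.269, 0.001], [0.269, -0.963, 0.0], [0.001, -0.0, -1.0]]
force: [0.0, -0.3, 0.8]
opening: 0.999
grasp_force: 0.0
wrist 344.77278489827876 [ 0.553 -0.234  0.446] [[0.27, -0.96, -0.0], [-0.93, -0.26, 0.25], [-0.24, -0.07, -0.97]]
plate [([0.583, -0.277, -0.003], 0.88), ([0.655, -0.144, -0.001], 0.83)]
block [([0.65, -0.143, 0.017], 0.79)]
cube [([0.652, -0.147, 0.037], 0.92), ([0.65, -0.144, 0.013], 0.53)]
button [([0.653, -0.149, 0.07], 0.94), ([0.585, -0.017, 0.001], 0.66)]
nest_plate [([0.618, 0.106, -0.001], 0.57)]
nest_block []
nest_cube [([0.458, -0.268, 0.006], 0.85)]
nest_button [([0.464, 0.002, 0.002], 0.7)]
scene 534.8120597239636 [-0.111  0.502  0.816] [[-0.61, -0.79, -0.0], [-0.51, 0.4, -0.76], [0.6, -0.46, -0.65]]
plate [([0.631, 0.254, -0.001], 0.85), ([0.649, -0.146, 0.003], 0.65)]
block [([0.649, -0.146, 0.018], 0.72)]
cube [([0.647, -0.147, 0.04], 0.73)]
button [([0.581, -0.021, 0.004], 0.56), ([0.649, -0.147, 0.068], 0.5), ([0.68, -0.057, 0.004], 0.48), ([0.653, -0.147, 0.035], 0.2)]
nest_plate [([0.621, 0.105, 0.0], 0.72)]
nest_block [([0.444, 0.262, 0.001], 0.81)]
nest_cube []
nest_button [([0.461, 0.006, -0.002], 0.83)]
```

View pics/wrist1.png

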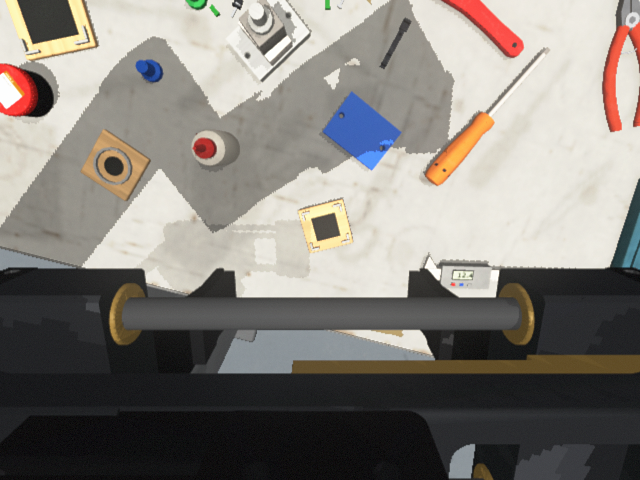

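The cube board is at (326,224), world about (0.458,-0.268). The pile is at (265,35), with the blue look-alike plate at (361,130). I'll take closer views for accurate poses.

```bash
cat >> h.py <<'E'
import pickle,os
NAMES="plate block cube button nest_plate nest_block nest_cube nest_button flux_pot oil_dropper".split()
def snap(tag,names=NAMES,cam='wrist'):
    c=capture(cam); save(c,tag); c['tr']={}; c['pl']={}
    for t in names:
        c['tr'][t]=trace(cam,t)[:3]; c['pl'][t]=place_of(cam,t)[:3]
    pickle.dump(c,open(f'pics/{tag}.pkl','wb')); return c
def onplane(c,uv,z):
    uv=np.asarray(uv,float).reshape(-1,2); K=c['camera_matrix']
    d=(c['R'].T@np.linalg.inv(K)@np.c_[uv,np.ones(len(uv))].T).T
    o=-c['R'].T@c['t']; return o+d*((z-o[2])/d[:,2])[:,None]
def rect(c,mask,z):
    cs,_=cv2.findContours(mask.astype(np.uint8),cv2.RETR_EXTERNAL,cv2.CHAIN_APPROX_NONE)
    k=max(cs,key=cv2.contourArea); p=onplane(c,k[:,0],z)[:,:2]
    (cx,cy),(w,h),a=cv2.minAreaRect((p*1000).astype(np.float32))
    if w<h: w,h,a=h,w,a+90
    return round(cx,1),round(cy,1),round(w,1),round(h,1),round((a+90)%180-90,1)
def report(c,zs):
    for t,z in zs.items():
        for d in c['tr'].get(t,[]):
            m=d['pixels']
            if m.sum()>60:
                v,u=np.nonzero(m); print(t,round(d['conf'],2),'px',int(u.mean()),int(v.mean()),'box',u.min(),v.min(),u.max(),v.max(),'rect mm,deg(long)',rect(c,m,z))
E
python3 -m jog '36 -24 0 0 0 0 87; 36 -24 0 0 0 0 87; 36 -24 0 0 0 0 87; 36 -24 0 0 0 0 87; 0 0 0 0 0 0 87; 0 0 0 0 0 0 87'
python3 - <<'E'
from h import *
c=snap('w2')
report(c,dict(plate=.016,block=.038,cube=.070,button=.098,nest_plate=.008,nest_block=.008,nest_cube=.008,nest_button=.008,flux_pot=.036,oil_dropper=.1))
E
python3 -m jog '-12 -48 0 0 0 0 87;-12 -48 0 0 0 0 87;-12 -48 0 0 0 0 87;-12 -48 0 0 0 0 87;0 0 0 0 0 0 87; 0 0 0 0 0 0 87'
python3 - <<'E'
from h import *
c=snap('w3')
report(c,dict(plate=.016,block=.038,cube=.070,button=.098,nest_plate=.008,nest_block=.008,nest_cube=.008,nest_button=.008,flux_pot=.036,oil_dropper=.1))
print(read_state()['position'],read_state()['joint_positions'])
E
```

```text
time_s: 4.25
position: [0.5981, -0.1251, 0.3043]
tcp_rot: [[0.964, 0.265, -0.001], [0.265, -0.964, -0.0], [-0.001, 0.0, -1.0]]
force: [-0.5, -0.3, -0.4]
opening: 1.0
grasp_force: 0.0
plate 0.95 px 347 161 box 311 125 386 201 rect mm,deg(long) (654.3, -142.4, 77.4, 58.2, -34.0)
plate 0.74 px 429 243 box 394 210 466 276 rect mm,deg(long) (584.8, -272.7, 82.1, 57.6, 68.8)
plate 0.73 px 393 335 box 372 329 417 345 rect mm,deg(long) (445.2, -271.0, 63.0, 24.9, -74.7)
block 0.74 px 340 157 box 326 143 365 191 rect mm,deg(long) (662.3, -126.5, 32.0, 13.0, -30.0)
block 0.3 px 17 234 box 0 203 35 264 rect mm,deg(long) (467.1, 224.3, 73.8, 41.4, 2.0)
cube 0.65 px 350 168 box 334 151 372 189 rect mm,deg(long) (651.8, -143.6, 33.2, 30.1, 53.6)
button 0.95 px 354 170 box 344 160 365 182 rect mm,deg(long) (652.0, -143.0, 21.1, 20.6, 61.2)
button 0.71 px 238 191 box 229 183 247 200 rect mm,deg(long) (601.1, -36.0, 18.5, 17.1, -74.7)
button 0.67 px 282 128 box 273 120 292 138 rect mm,deg(long) (671.4, -65.1, 17.7, 16.8, -49.6)
nest_plate 0.82 px 143 133 box 97 84 189 182 rect mm,deg(long) (622.2, 10
[... 1752 characters left out ...]
151 197 box 125 164 178 232 rect mm,deg(long) (451.4, 259.1, 78.5, 61.7, 2.7)
nest_plate 0.56 px 268 176 box 245 155 292 200 rect mm,deg(long) (516.2, 120.7, 59.1, 55.8, -74.7)
nest_block 0.82 px 150 197 box 125 164 178 232 rect mm,deg(long) (451.8, 259.4, 80.1, 61.9, 2.6)
nest_button 0.96 px 341 239 box 310 207 374 270 rect mm,deg(long) (463.4, 9.4, 66.3, 65.4, 68.8)
flux_pot 0.61 px 268 176 box 245 154 292 200 rect mm,deg(long) (520.8, 117.0, 54.7, 52.8, -31.1)
oil_dropper 0.62 px 455 228 box 430 209 482 249 rect mm,deg(long) (527.3, -90.5, 60.9, 34.4, 76.0)
[0.50136202 0.04741061 0.30455893] [-7.33227203e+00  1.66459044e+01  9.48219234e+01  1.82138762e-03
  6.85304681e+01  6.73203168e+01]
```

View pics/w2.png

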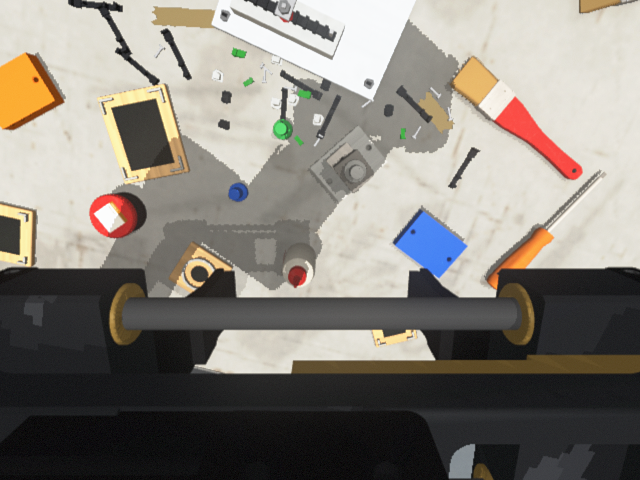

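View pics/w3.png

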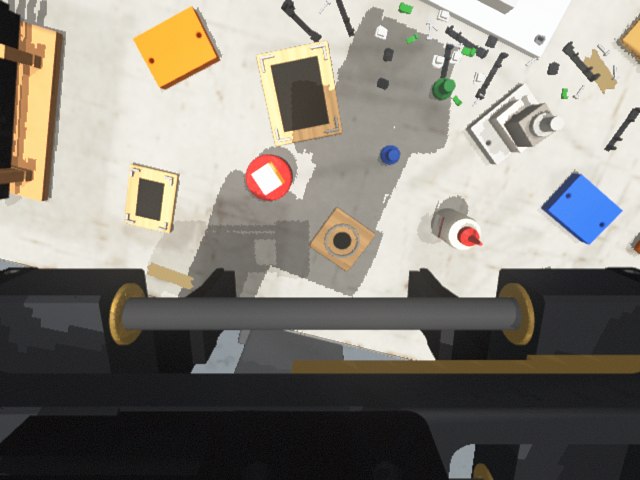

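The w2 and w3 views show the steel pile at (347,161) in w2, with the blue plate (430,243), orange plate (20,90), blue button (238,191) and green button (283,129). The steel plate carrying the stack is the one meant. Next I'll move above the pile, turned to its axis, for the close crop.

```bash
python3 -m jog '19 50 0 0 0 0 87; 19 50 0 0 0 0 87; 19 50 0 0 0 0 87; 19 50 0 0 0 0 87; 0 0 17 0 0 0.172 87; 0 0 17 0 0 0.172 87; 0 0 17 0 0 0.172 87; 0 0 17 0 0 0.172 87; 0 0 17 0 0 0.172 87; 0 0 0 0 0 0 87; 0 0 0 0 0 0 87'
python3 - <<'E'
from h import *
c=snap('w4',['plate','block','cube','button'])
report(c,dict(plate=.016,block=.038,cube=.070,button=.098))
m=c['tr']['plate'][0]['pixels']; v,u=np.nonzero(m); u0,v0=int(u.mean())-80,max(0,int(v.mean())-60)
im=c['color'][v0:v0+120,u0:u0+160]; print(u0,v0)
cv2.imwrite('pics/w4c.png',cv2.resize(im,(800,600),interpolation=cv2.INTER_CUBIC)[:,:,::-1])
E
```

```text
time_s: 8.48
position: [0.628, -0.1255, 0.2201]
tcp_rot: [[0.831, -0.556, 0.001], [-0.556, -0.831, -0.0], [0.001, -0.0, -1.0]]
force: [-0.3, 0.4, 0.1]
opening: 1.001
grasp_force: 0.0
plate 0.7 px 320 179 box 294 147 351 223 rect mm,deg(long) (654.3, -142.9, 75.2, 56.1, -33.8)
block 0.96 px 318 189 box 298 172 352 207 rect mm,deg(long) (663.3, -127.5, 32.7, 10.2, -34.8)
cube 0.86 px 327 191 box 309 172 346 213 rect mm,deg(long) (652.0, -146.3, 34.5, 31.2, -34.4)
button 0.57 px 242 217 box 230 206 254 228 rect mm,deg(long) (676.6, -82.2, 19.1, 17.4, 56.2)
button 0.56 px 327 195 box 314 182 341 209 rect mm,deg(long) (653.4, -146.7, 20.7, 20.7, 56.2)
240 119
```

View pics/w4c.png

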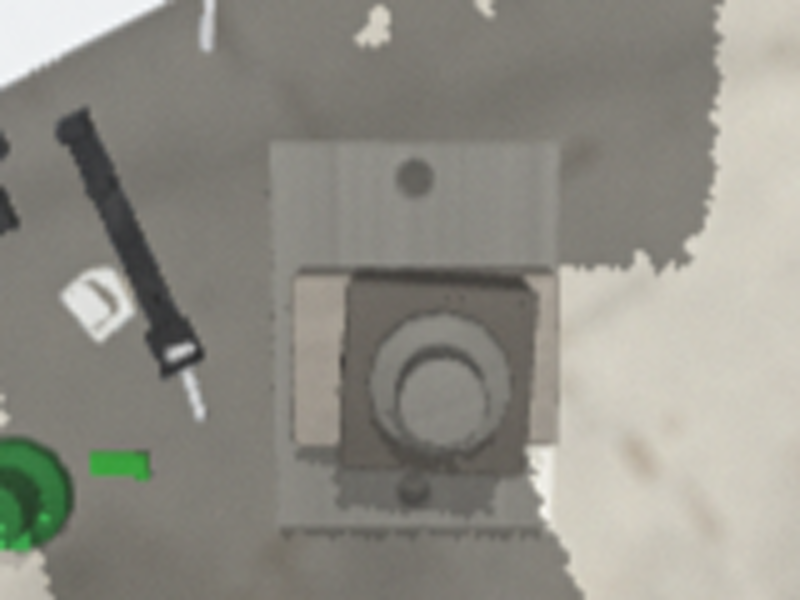

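The crop shows the steel button (stem top at px 328,199), dark cube, light block and steel plate. The buttons to its left are green, so not meant. The block's long side actually lies across the plate's long side in the picture, not along it as the text says, so I'll go by the picture. Now the numbers.

```bash
python3 - <<'E'
from h import *
L=lambda n:pickle.load(open(f'pics/{n}.pkl','rb'))
c=L('w4'); cr=lambda *a:[(240+x/5,119+y/5) for x,y in a]
def quad(pts,z):
    p=onplane(c,cr(*pts),z)[:,:2]*1000; e=[np.diff(p[[i,(i+1)%4]],axis=0)[0] for i in range(4)]
    print(z,'ctr',p.mean(0).round(1),[(round(np.hypot(*q),1),round(np.degrees(np.arctan2(q[1],q[0])),1)) for q in e])
quad([(272,142),(560,142),(548,528),(278,528)],.016)
quad([(296,268),(558,268),(556,445),(295,445)],.038)
quad([(348,285),(537,288),(527,472),(340,467)],.070)
print(onplane(c,cr((442,400)),.098), onplane(c,cr((442,385)),.078))
for t in c['pl']: print(t,[(np.round(d['at'],3),round(d['conf'],2)) for d in c['pl'][t]])
# two-view height of button (mask centroids)
a=L('w2'); 
P=lambda c:c['camera_matrix']@np.c_[c['R'],c['t']]
def cen(c,i): v,u=np.nonzero(c['tr']['button'][i]['pixels']); return np.array([u.mean(),v.mean()])
X=cv2.triangulatePoints(P(a),P(c),cen(a,0),cen(c,1)); print('tri button',(X[:3]/X[3]).ravel())
# nest dark patches
for n,t,i in (('w3','nest_plate',0),('w3','nest_block',0),('w2','nest_plate',0),('w3','nest_button',0)):
    q=L(n); m=q['tr'][t][i]['pixels']; g=q['color'].max(2)<75
    k=cv2.erode(m.astype(np.uint8),np.ones((9,9)))>0
    mm=cv2.morphologyEx((k&g).astype(np.uint8),cv2.MORPH_OPEN,np.ones((3,3)))
    print(n,t,rect(q,mm,.008),'board',rect(q,m,.008))
E
```

```text
0.016 ctr [ 653.2 -142.6] [(np.float64(55.8), np.float64(-123.8)), (np.float64(76.5), np.float64(145.6)), (np.float64(55.3), np.float64(56.2)), (np.float64(76.5), np.float64(-34.0))]
0.038 ctr [ 651.4 -144. ] [(np.float64(48.4), np.float64(-123.8)), (np.float64(33.0), np.float64(146.8)), (np.float64(49.4), np.float64(56.2)), (np.float64(33.0), np.float64(-35.1))]
0.07 ctr [ 650.6 -145.4] [(np.float64(31.5), np.float64(-124.7)), (np.float64(31.2), np.float64(144.1)), (np.float64(32.1), np.float64(54.6)), (np.float64(30.8), np.float64(-36.9))]
[[ 0.65090372 -0.14582142  0.098     ]] [[ 0.65036178 -0.14591966  0.078     ]]
plate [(array([ 0.654, -0.14 , -0.002]), 0.98)]
block []
cube [(array([ 0.65 , -0.148,  0.035]), 0.55)]
button [(array([ 0.672, -0.057,  0.001]), 0.89), (array([ 0.648, -0.149,  0.07 ]), 0.56), (array([ 0.586, -0.017,  0.001]), 0.43)]
tri button [ 0.65085027 -0.14552749  0.07491567]
w3 nest_plate (613.9, 98.2, 52.9, 44.0, 26.0) board (620.7, 106.8, 105.7, 84.6, 26.4)Traceback (most recent call last):
  File "<stdin>", line 22, in <module>
  File "h.py", line 17, in rect
    k=max(cs,key=cv2.contourArea); p=onplane(c,k[:,0],z)[:,:2]
ValueError: max() iterable argument is empty
```

```bash
python3 -m jog '15 2 30 0 0 0 40; 15 2 30 0 0 0 40; 0 0 30 0 0 0 40; 0 0 14 0 0 0 40; 0 0 8 0 0 0 40; 0 0 4 0 0 0 40; 0 0 0 0 0 0 40; 0 0 0 0 0 0 40'
python3 - <<'E'
from h import *
c=snap('w5',['button']); report(c,dict(button=.098)); s=read_state();print(s['position'])
im=c['color'][150:390,140:500]; cv2.imwrite('pics/w5c.png',cv2.resize(im,(720,480))[:,:,::-1])
for n,t,i in (('w3','nest_plate',0),('w3','nest_block',0),('w2','nest_plate',0),('w3','nest_button',0)):
    q=pickle.load(open(f'pics/{n}.pkl','rb')); m=q['tr'][t][i]['pixels']; g=q['color'].max(2)
    th,_=cv2.threshold(g[m][None],0,255,cv2.THRESH_OTSU)
    k=cv2.erode(m.astype(np.uint8),np.ones((9,9)))>0
    for f in (.7,1):
        mm=cv2.morphologyEx((k&(g<th*f)).astype(np.uint8),cv2.MORPH_OPEN,np.ones((3,3)))
        if mm.any(): print(n,t,th,rect(q,mm,.008),'board',rect(q,m,.008))
E
```

```text
time_s: 9.93
position: [0.6508, -0.1456, 0.1045]
tcp_rot: [[0.83, -0.558, 0.002], [-0.558, -0.83, -0.001], [0.002, -0.0, -1.0]]
force: [-0.1, 1.0, -1.3]
opening: 0.458
grasp_force: 0.0
button 0.93 px 323 278 box 301 258 346 297 rect mm,deg(long) (659.9, -151.6, 20.7, 18.8, 53.2)
button 0.23 px 571 347 box 556 329 587 372 rect mm,deg(long) (562.2, -229.3, 23.7, 13.9, -32.7)
[ 0.65056408 -0.14554604  0.10420513]
w3 nest_plate 157.0 (621.0, 106.9, 74.7, 54.6, 26.0) board (620.7, 106.8, 105.7, 84.6, 26.4)
w3 nest_plate 157.0 (621.0, 106.7, 75.7, 55.9, 26.0) board (620.7, 106.8, 105.7, 84.6, 26.4)
w3 nest_block 171.0 (449.7, 261.3, 48.3, 30.3, 1.9) board (451.8, 259.4, 80.1, 61.9, 2.6)
w3 nest_block 171.0 (449.6, 261.2, 49.0, 31.4, 1.8) board (451.8, 259.4, 80.1, 61.9, 2.6)
w2 nest_plate 150.0 (621.0, 107.3, 74.6, 54.9, 26.0) board (622.2, 105.9, 105.6, 85.6, 26.2)
w2 nest_plate 150.0 (621.0, 107.1, 75.7, 55.9, 26.0) board (622.2, 105.9, 105.6, 85.6, 26.2)
w3 nest_button 131.0 (462.3, 9.1, 21.1, 20.4, -74.7) board (463.4, 9.4, 66.3, 65.4, 68.8)
w3 nest_button 131.0 (462.8, 9.8, 22.5, 21.8, -74.7) board (463.4, 9.4, 66.3, 65.4, 68.8)
```

View pics/w5c.png

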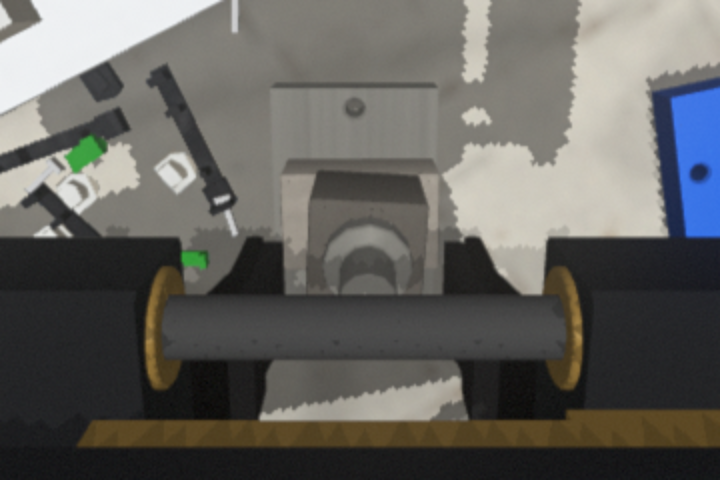

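The button sits between the fingers (crop 368,260). Closing and lifting.

```bash
python3 -m jog '0 0 0 0 0 0 5;0 0 0 0 0 0 5;0 0 0 0 0 0 5;0 0 0 0 0 0 5;0 0 0 0 0 0 5;0 0 0 0 0 0 5;0 0 -5 0 0 0 5;0 0 -20 0 0 0 5;0 0 -40 0 0 0 5;0 0 -35 0 0 0 5; 0 0 0 0 0 0 5'
```

```text
time_s: 11.45
position: [0.6528, -0.1464, 0.2088]
tcp_rot: [[0.83, -0.558, 0.009], [-0.558, -0.83, -0.004], [0.01, -0.002, -1.0]]
force: [-0.1, -0.2, 0.1]
opening: 0.154
grasp_force: 30.0
```

```bash
python3 -m jog '-40 -4 0 0 0 0 5;-40 -4 0 0 0 0 5;-40 -4 0 0 0 0 5;-40 -4 0 0 0 0 5;-40 -4 0 0 0 0 5;-43 -4 0 0 0 0 5;0 0 40 0 0 0 5;0 0 40 0 0 0 5;0 0 40 0 0 0 5;0 0 20 0 0 0 5; 0 0 0 0 0 0 5;0 0 0 0 0 0 5'
python3 - <<'E'
from h import *
c=snap('w6',['button','nest_button']); report(c,dict(button=.05,nest_button=.008)); s=read_state();print(s['position'],s['force'])
im=c['color'][150:390,140:500]; cv2.imwrite('pics/w6c.png',cv2.resize(im,(720,480))[:,:,::-1])
E
```

```text
time_s: 12.95
position: [0.4623, 0.0101, 0.064]
tcp_rot: [[0.83, -0.558, 0.001], [-0.558, -0.83, -0.0], [0.001, -0.0, -1.0]]
force: [-0.5, 0.7, 0.4]
opening: 0.149
grasp_force: 30.0
button 0.94 px 236 50 box 213 25 261 78 rect mm,deg(long) (570.0, -19.7, 19.6, 19.3, 51.5)
button 0.6 px 321 277 box 303 258 340 297 rect mm,deg(long) (469.4, 6.3, 19.8, 17.7, -30.3)
nest_button 0.64 px 322 239 box 260 200 378 287 rect mm,deg(long) (469.3, 6.7, 64.4, 52.7, 68.9)
[0.46254639 0.01000022 0.06440406] [ 0.34406663 -0.67775831 -0.44687079]
```

View pics/w6c.png

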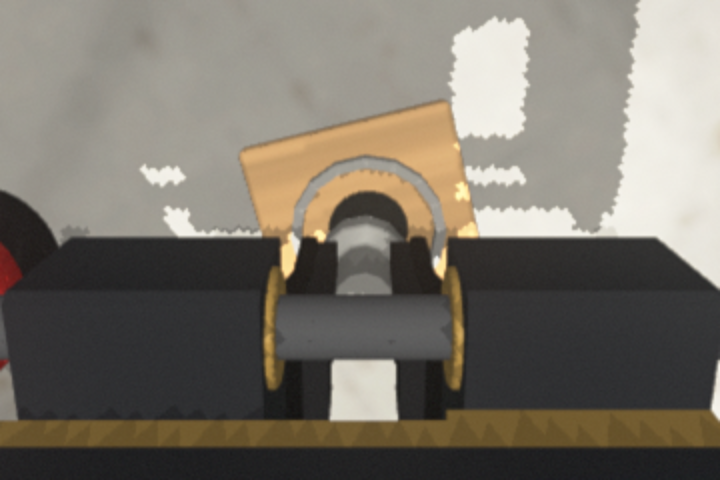

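The button hangs centred over the ring's black patch (crop 368,215). Lowering.

```bash
python3 -m jog '0 0 14 0 0 0 5;0 0 4 0 0 0 5;0 0 2 0 0 0 5;0 0 0 0 0 0 5;0 0 0 0 0 0 5'; python3 -m jog '0 0 1 0 0 0 5;0 0 1 0 0 0 5;0 0 0 0 0 0 5'
```

```text
time_s: 13.82
position: [0.4621, 0.0101, 0.0436]
tcp_rot: [[0.83, -0.558, 0.0], [-0.558, -0.83, 0.0], [0.0, -0.0, -1.0]]
force: [-0.0, 0.4, -1.0]
opening: 0.152
grasp_force: 30.0
time_s: 14.2
position: [0.462, 0.0101, 0.0415]
tcp_rot: [[0.83, -0.558, -0.0], [-0.558, -0.83, 0.0], [-0.0, 0.0, -1.0]]
force: [0.6, 1.0, 0.2]
opening: 0.147
grasp_force: 30.0
```

```bash
python3 -m jog '0 0 1 0 0 0 5;0 0 0 0 0 0 5'; python3 -m jog '0 0 1 0 0 0 5;0 0 0 0 0 0 5'
```

```text
time_s: 14.45
position: [0.462, 0.0101, 0.0414]
tcp_rot: [[0.83, -0.558, 0.001], [-0.558, -0.83, -0.0], [0.001, -0.0, -1.0]]
force: [-1.0, 0.6, 8.5]
opening: 0.147
grasp_force: 30.1
time_s: 14.7
position: [0.4621, 0.0101, 0.0413]
tcp_rot: [[0.83, -0.558, 0.001], [-0.558, -0.83, -0.0], [0.001, -0.0, -1.0]]
force: [-1.9, -0.3, 17.2]
opening: 0.15
grasp_force: 30.1
```

```bash
python3 -m jog '0 0 -2 0 0 0 5;0 0 0 0 0 0 32;0 0 0 0 0 0 32;0 0 0 0 0 0 32;0 0 -30 0 0 0 32;0 0 -60 0 0 0 60;0 0 -60 0 0 0 60; 0 0 -10 0 0 0 60;0 0 0 0 0 0 60'
python3 - <<'E'
from h import *
c=snap('w7',['button','nest_button','flux_pot']); report(c,dict(button=.02,nest_button=.008))
im=c['color'][130:290,210:430]; cv2.imwrite('pics/w7c.png',cv2.resize(im,(660,480))[:,:,::-1])
E
python3 -m jog '40 4 0 0 0 0 60;40 4 0 0 0 0 60;40 4 0 0 0 0 60;40 4 0 0 0 0 60;40 4 0 0 0 0 60;33 4 0 0 0 0 60; 0 0 0 0 0 0 60; 0 0 0 0 0 0 60'
python3 - <<'E'
from h import *
c=snap('w8',['plate','cube','block']); report(c,dict(cube=.07,block=.038,plate=.016))
im=c['color'][100:300,210:430]; cv2.imwrite('pics/w8c.png',cv2.resize(im,(660,600))[:,:,::-1])
E
```

```text
time_s: 15.82
position: [0.4619, 0.0102, 0.2017]
tcp_rot: [[0.83, -0.558, 0.001], [-0.558, -0.83, -0.0], [0.001, -0.0, -1.0]]
force: [0.4, 0.2, 0.3]
opening: 0.672
grasp_force: 0.0
button 0.73 px 321 218 box 309 207 333 231 rect mm,deg(long) (464.9, 10.1, 23.3, 22.9, -34.0)
button 0.58 px 273 92 box 261 79 286 106 rect mm,deg(long) (581.1, -18.1, 22.4, 21.2, 11.8)
nest_button 0.62 px 322 216 box 285 179 360 254 rect mm,deg(long) (463.3, 9.5, 65.6, 64.8, -20.3)
time_s: 17.18
position: [0.6408, -0.1392, 0.2003]
tcp_rot: [[0.83, -0.558, -0.003], [-0.558, -0.83, 0.001], [-0.003, 0.0, -1.0]]
force: [0.1, 1.5, 0.5]
opening: 0.689
grasp_force: 0.0
cube 0.68 px 321 216 box 302 194 342 239 rect mm,deg(long) (652.9, -146.5, 35.9, 31.9, -37.1)
block 0.65 px 315 208 box 291 192 347 230 rect mm,deg(long) (664.2, -127.1, 34.0, 10.9, -38.8)
plate 0.82 px 473 189 box 427 151 518 227 rect mm,deg(long) (585.4, -273.2, 81.3, 58.9, 68.6)
plate 0.62 px 315 195 box 288 165 347 246 rect mm,deg(long) (654.5, -142.6, 77.9, 55.7, -34.0)
plate 0.27 px 513 263 box 503 256 529 267 rect mm,deg(long) (498.3, -275.8, 26.2, 11.5, 56.0)
```

```bash
cd pics; python3 -c "
import cv2,numpy as np
a=cv2.imread('w7c.png');b=cv2.imread('w8c.png');a=cv2.resize(a,(400,290));b=cv2.resize(b,(400,364))
o=np.zeros((364,800,3),np.uint8);o[:290,:400]=a;o[:,400:]=b;cv2.imwrite('w78.png',o)"
```

```text
(no output)
```

View pics/w78.png

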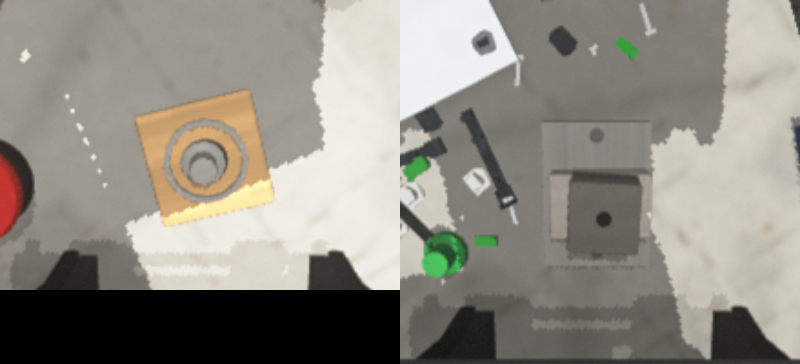

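The left half shows the button standing inside its ring, and the right half shows the cube still on the block (spot at 603,219). Now the cube.

```bash
python3 - <<'E'
from h import *
c=pickle.load(open('pics/w8.pkl','rb')); f=lambda *a:[(210+(x-400)/1.818,100+y/1.818) for x,y in a]
p=onplane(c,f((570,182),(641,186),(638,257),(567,252),(603,219)),.07); print(p[:4].mean(0),p[4])
E
python3 -m jog '10 0 30 0 0 0.035 60;0 0 40 0 0 0 60;0 0 40 0 0 0 55;0 0 15 0 0 0 55;0 0 6 0 0 0 55;0 0 0 0 0 0 55;0 0 0 0 0 0 55'
```

```text
[ 0.65015501 -0.14495337  0.07      ] [ 0.65069282 -0.14477696  0.07      ]
time_s: 18.4
position: [0.6513, -0.1459, 0.0722]
tcp_rot: [[0.81, -0.587, 0.003], [-0.587, -0.81, -0.001], [0.003, -0.001, -1.0]]
force: [0.1, -0.2, -0.3]
opening: 0.633
grasp_force: 0.0
```

```bash
python3 -m jog '0 0 0 0 0 0 55;0 0 0 0 0 0 25;0 0 0 0 0 0 25;0 0 0 0 0 0 25;0 0 0 0 0 0 25;0 0 0 0 0 0 25' ; python3 -m jog '0 0 0 0 0 0 25;0 0 -5 0 0 0 25;0 0 -20 0 0 0 25;0 0 -40 0 0 0 25;0 0 -40 0 0 0 25;0 0 -25 0 0 0 25;0 0 0 0 0 0 25;0 0 0 0 0 0 25'
python3 - <<'E'
from h import *
for n in ('wrist1',):
  pass
c=snap('w9',['plate','block','cube']); report(c,dict(plate=.016,block=.038,cube=.17))
im=c['color'][80:300,190:450]; cv2.imwrite('pics/w9c.png',cv2.resize(im,(650,550))[:,:,::-1])
E
```

```text
time_s: 19.15
position: [0.6502, -0.1455, 0.0706]
tcp_rot: [[0.81, -0.587, -0.0], [-0.587, -0.81, -0.0], [-0.0, 0.0, -1.0]]
force: [-0.2, -0.8, 0.7]
opening: 0.366
grasp_force: 29.9
time_s: 20.15
position: [0.6494, -0.1451, 0.2]
tcp_rot: [[0.81, -0.587, -0.002], [-0.587, -0.81, 0.001], [-0.002, 0.0, -1.0]]
force: [0.3, -0.6, -2.3]
opening: 0.369
grasp_force: 29.9
plate 0.61 px 316 204 box 287 176 347 250 rect mm,deg(long) (657.3, -144.7, 72.2, 56.6, -34.9)
plate 0.6 px 472 195 box 425 158 517 234 rect mm,deg(long) (585.8, -273.3, 80.7, 58.8, 68.4)
block 0.9 px 319 222 box 291 203 347 243 rect mm,deg(long) (652.7, -143.9, 50.2, 35.9, 56.5)
cube 0.68 px 321 281 box 286 250 358 336 rect mm,deg(long) (653.0, -146.9, 38.6, 26.1, 53.0)
```

View pics/w9c.png

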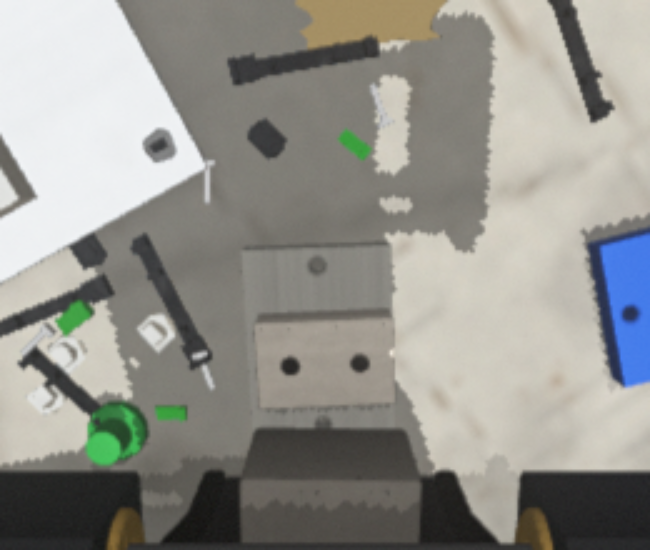

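The block lies clear on the plate with its two spots (290,366) and (360,363), long side across the plate. The cube is in hand. Carrying it toward its board and looking there.

```bash
python3 -m jog '-28 38 0 0 0 0 25;-28 38 0 0 0 0 25;-28 38 0 0 0 0 25;-28 38 0 0 0 0 25;-28 38 0 0 0 0 25;0 0 0 0 0 0.131 25;0 0 0 0 0 0.131 25;0 0 0 0 0 0.131 25;0 0 0 0 0 0 25;0 0 0 0 0 0 25'
python3 - <<'E'
from h import *
q=snap('w10',['nest_cube','oil_dropper']); report(q,dict(nest_cube=.008))
print([d['at'] for d in q['pl']['nest_cube']])
m=q['tr']['nest_cube'][0]['pixels']; g=q['color'].max(2)
th,_=cv2.threshold(g[m][None],0,255,cv2.THRESH_OTSU)
k=cv2.erode(m.astype(np.uint8),np.ones((9,9)))>0
mm=cv2.morphologyEx((k&(g<th*.85)).astype(np.uint8),cv2.MORPH_OPEN,np.ones((3,3)))
print(th,rect(q,mm,.008)); im=q['color'].copy(); im[mm>0]=[255,0,255]
im=im[80:300,190:450]; cv2.imwrite('pics/w10c.png',cv2.resize(im,(650,550))[:,:,::-1])
E
```

```text
time_s: 21.75
position: [0.4255, -0.2171, 0.2006]
tcp_rot: [[0.525, -0.851, 0.0], [-0.851, -0.525, -0.0], [0.0, -0.0, -1.0]]
force: [0.3, 0.9, -2.0]
opening: 0.368
grasp_force: 29.9
nest_cube 0.8 px 319 157 box 286 124 351 191 rect mm,deg(long) (459.4, -265.1, 61.5, 60.8, -60.1)
[[0.458, -0.267, 0.0038]]
137.0 (458.9, -264.9, 31.5, 31.1, 30.8)
```

View pics/w10c.png

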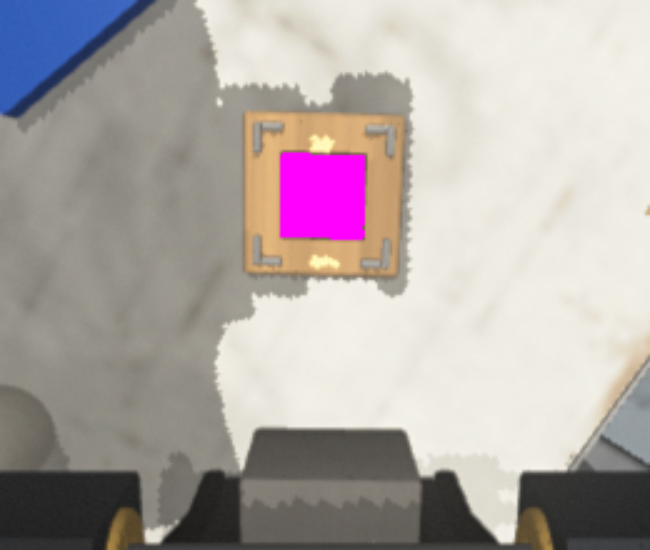

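The cube board's patch (magenta, crop 323,195) sits at (0.459,-0.265), axes at -59°. Placing.

```bash
python3 -m jog '29 -2 0 0 0 0.017 25;29 -1 0 0 0 0 25;0 0 50 0 0 0 25;0 0 50 0 0 0 25;0 0 35 0 0 0 25;0 0 15 0 0 0 25;0 0 5 0 0 0 25;0 0 2 0 0 0 25;0 0 0 0 0 0 25;0 0 0 0 0 0 25'; python3 -m jog '0 0 2 0 0 0 25;0 0 1 0 0 0 25;0 0 0 0 0 0 25'
```

```text
time_s: 23.25
position: [0.4584, -0.2656, 0.0445]
tcp_rot: [[0.509, -0.861, 0.002], [-0.861, -0.509, -0.001], [0.002, -0.001, -1.0]]
force: [-0.2, 0.4, -1.3]
opening: 0.367
grasp_force: 29.9
time_s: 23.62
position: [0.4579, -0.2653, 0.0406]
tcp_rot: [[0.509, -0.861, 0.0], [-0.861, -0.509, -0.0], [0.0, -0.0, -1.0]]
force: [-0.0, 0.1, -1.5]
opening: 0.364
grasp_force: 29.9
```

```bash
python3 -m jog '0 0 1 0 0 0 25;0 0 0 0 0 0 25'; python3 -m jog '0 0 1 0 0 0 25;0 0 0 0 0 0 25'
```

```text
time_s: 23.88
position: [0.4579, -0.2653, 0.0405]
tcp_rot: [[0.509, -0.861, 0.0], [-0.861, -0.509, -0.0], [0.0, -0.0, -1.0]]
force: [-1.0, 1.2, 5.7]
opening: 0.368
grasp_force: 29.9
time_s: 24.12
position: [0.4579, -0.2653, 0.0405]
tcp_rot: [[0.509, -0.861, 0.001], [-0.861, -0.509, -0.001], [0.001, -0.0, -1.0]]
force: [-1.4, 2.2, 13.9]
opening: 0.363
grasp_force: 29.9
```

```bash
python3 -m jog '0 0 -2 0 0 0 25;0 0 0 0 0 0 48;0 0 0 0 0 0 48;0 0 0 0 0 0 48;0 0 -30 0 0 0 48;0 0 -50 0 0 0 60;0 0 -50 0 0 0 60; 0 0 -30 0 0 0 60;0 0 0 0 0 0 60'
python3 - <<'E'
from h import *
c=snap('w11',['cube','nest_cube']); report(c,dict(cube=.04,nest_cube=.008))
im=c['color'][130:290,210:430]; cv2.imwrite('pics/w11c.png',cv2.resize(im,(400,290))[:,:,::-1])
E
python3 -m jog '1 -40 0 0 0 0 60;1 -40 0 0 0 0 60;1 -40 0 0 0 0 60;2 -40 0 0 0 0 60;2 -40 0 0 0 0 60;0 0 0 0 0 -0.184 60;0 0 0 0 0 -0.184 60;0 0 0 0 0 -0.184 60;0 0 0 0 0 -0.184 60;0 0 0 0 0 -0.184 60;0 0 0 0 0 -0.184 60;0 0 0 0 0 -0.184 60'
python3 -m jog '0 0 0 0 0 -0.184 60;0 0 0 0 0 -0.184 60;0 0 0 0 0 -0.184 60;0 0 0 0 0 -0.184 60;0 0 0 0 0 0 60;0 0 0 0 0 0 60'
python3 - <<'E'
from h import *
c=snap('w12',['plate','block']); report(c,dict(plate=.016,block=.038))
im=c['color'][100:300,180:455]; a=cv2.resize(im,(400,290))[:,:,::-1]
cv2.imwrite('pics/w12c.png',np.hstack([cv2.imread('pics/w11c.png'),a]))
E
```

```text
time_s: 25.25
position: [0.4591, -0.2663, 0.2029]
tcp_rot: [[0.509, -0.861, 0.005], [-0.861, -0.509, -0.004], [0.006, -0.002, -1.0]]
force: [-0.6, -0.4, -0.6]
opening: 0.691
grasp_force: 0.0
nest_cube 0.82 px 322 215 box 292 190 353 249 rect mm,deg(long) (459.4, -265.7, 59.9, 59.8, -60.4)
time_s: 27.0
position: [0.6329, -0.1693, 0.1985]
tcp_rot: [[0.967, 0.254, -0.003], [0.254, -0.967, 0.001], [-0.003, -0.002, -1.0]]
force: [0.1, 0.4, 0.3]
opening: 0.692
grasp_force: 0.0
time_s: 27.75
position: [0.6333, -0.1695, 0.1995]
tcp_rot: [[0.554, 0.833, -0.002], [0.833, -0.554, 0.001], [-0.0, -0.002, -1.0]]
force: [1.2, -1.1, 0.9]
opening: 0.689
grasp_force: 0.0
plate 0.77 px 341 336 box 313 287 370 359 rect mm,deg(long) (577.4, -290.6, 60.7, 34.5, -33.6)
plate 0.66 px 325 183 box 283 155 366 216 rect mm,deg(long) (654.7, -141.5, 77.2, 56.8, -33.6)
block 0.89 px 323 191 box 305 163 341 220 rect mm,deg(long) (651.6, -142.8, 49.9, 32.1, 56.4)
block 0.72 px 71 162 box 23 122 115 203 rect mm,deg(long) (483.4, -2.0, 63.0, 59.5, -19.8)
```

View pics/w12c.png

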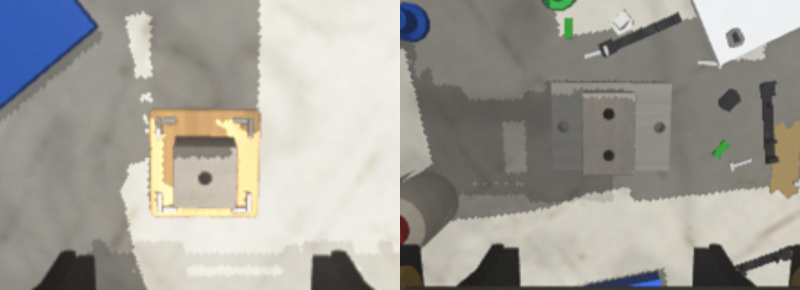

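The cube stands upright inside its corners (205,178), and the block is centred at (608,134) on the plate. Taking the block.

```bash
python3 -m jog '16 0 30 0 0 0 55;16 1 50 0 0 0 52;0 0 45 0 0 0 52;0 0 20 0 0 0 52;0 0 7 0 0 0 52;0 0 2 0 0 0 52;0 0 0 0 0 0 52;0 0 0 0 0 0 52'; python3 -m jog '0 0 0 0 0 0 25;0 0 0 0 0 0 25;0 0 0 0 0 0 25;0 0 0 0 0 0 25;0 0 0 0 0 0 25;0 0 0 0 0 0 25'
```

```text
time_s: 29.0
position: [0.6529, -0.1438, 0.0481]
tcp_rot: [[0.552, 0.834, 0.002], [0.834, -0.552, -0.001], [0.001, 0.003, -1.0]]
force: [-0.1, 0.5, -0.1]
opening: 0.6
grasp_force: 0.0
time_s: 29.75
position: [0.6521, -0.1434, 0.0467]
tcp_rot: [[0.551, 0.834, 0.0], [0.834, -0.551, -0.0], [0.0, 0.0, -1.0]]
force: [-0.5, -0.4, 1.3]
opening: 0.364
grasp_force: 30.0
```

```bash
python3 -m jog '0 0 -5 0 0 0 25;0 0 -20 0 0 0 25;0 0 -50 0 0 0 25;0 0 -50 0 0 0 25;0 0 -28 0 0 0.159 25;0 0 0 0 0 0.159 25;0 0 0 0 0 0.159 25;0 0 0 0 0 0.159 25;0 0 0 0 0 0.159 25;0 0 0 0 0 0.159 25;0 0 0 0 0 0 25'
python3 -m jog '-24 -41 0 0 0 0 25;-24 -41 0 0 0 0 25;-24 -41 0 0 0 0 25;-24 -41 0 0 0 0 25;-24 -41 0 0 0 0 25;-24 -41 0 0 0 0 25;-24 -41 0 0 0 0 25;-24 -41 0 0 0 0 25;-24 -41 0 0 0 0 25;-24 -41 0 0 0 0 25;0 0 0 0 0 0 25;0 0 0 0 0 0 25'
python3 - <<'E'
from h import *
q=snap('w13',['nest_block','block']); report(q,dict(nest_block=.008,block=.16))
m=q['tr']['nest_block'][0]['pixels']; g=q['color'].max(2)
th,_=cv2.threshold(g[m][None],0,255,cv2.THRESH_OTSU)
k=cv2.erode(m.astype(np.uint8),np.ones((9,9)))>0
mm=cv2.morphologyEx((k&(g<th*.85)).astype(np.uint8),cv2.MORPH_OPEN,np.ones((3,3)))
print(th,rect(q,mm,.008)); im=q['color'].copy(); im[mm>0]=[255,0,255]
im=im[80:340,190:450]; cv2.imwrite('pics/w13c.png',cv2.resize(im,(550,550))[:,:,::-1])
E
```

```text
time_s: 31.12
position: [0.6521, -0.1434, 0.2006]
tcp_rot: [[0.999, 0.035, 0.001], [0.035, -0.999, -0.0], [0.001, 0.0, -1.0]]
force: [-0.1, 0.4, -2.4]
opening: 0.363
grasp_force: 30.0
time_s: 32.62
position: [0.3994, 0.2585, 0.2002]
tcp_rot: [[0.999, 0.035, 0.002], [0.035, -0.999, 0.0], [0.002, -0.0, -1.0]]
force: [0.4, 0.7, -1.9]
opening: 0.363
grasp_force: 30.0
nest_block 0.62 px 322 166 box 290 124 354 209 rect mm,deg(long) (450.3, 261.0, 79.0, 60.6, 3.3)
134.0 (449.6, 260.7, 48.4, 31.4, 2.0)
```

View pics/w13c.png

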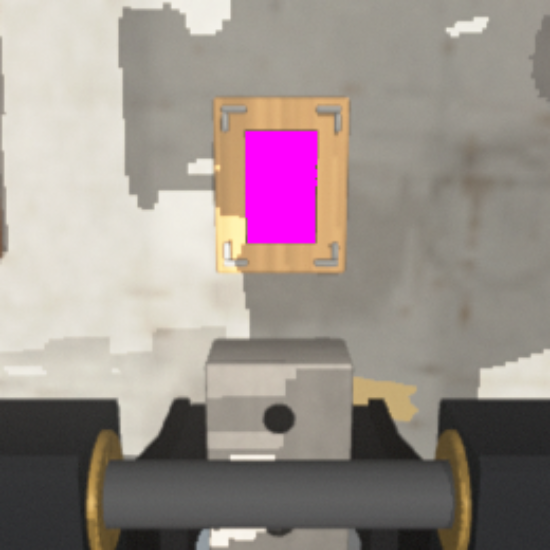

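The block is held level, aligned with the board's patch (crop 281,187). Placing.

```bash
python3 -m jog '25 -1 0 0 0 0 25;25 0 0 0 0 0 25;0 0 50 0 0 0 25;0 0 50 0 0 0 25;0 0 35 0 0 0 25;0 0 15 0 0 0 25;0 0 5 0 0 0 25;0 0 2 0 0 0 25;0 0 0 0 0 0 25;0 0 0 0 0 0 25'; python3 -m jog '0 0 2 0 0 0 25;0 0 1 0 0 0 25;0 0 1 0 0 0 25;0 0 0 0 0 0 25';python3 -m jog '0 0 1 0 0 0 25;0 0 0 0 0 0 25'
```

```text
time_s: 34.12
position: [0.4493, 0.2614, 0.0435]
tcp_rot: [[0.999, 0.033, 0.002], [0.033, -0.999, 0.001], [0.002, -0.001, -1.0]]
force: [0.7, 1.1, -2.0]
opening: 0.365
grasp_force: 30.0
time_s: 34.62
position: [0.4487, 0.2612, 0.0387]
tcp_rot: [[0.999, 0.033, 0.0], [0.033, -0.999, 0.0], [0.0, -0.0, -1.0]]
force: [-0.6, 0.2, 0.5]
opening: 0.362
grasp_force: 30.0
time_s: 34.88
position: [0.4487, 0.2611, 0.0386]
tcp_rot: [[0.999, 0.033, 0.0], [0.033, -0.999, 0.0], [0.0, -0.0, -1.0]]
force: [-0.6, -1.1, 8.6]
opening: 0.36
grasp_force: 30.0
```

```bash
python3 -m jog '0 0 -1 0 0 0 25;0 0 0 0 0 0 48;0 0 0 0 0 0 48;0 0 0 0 0 0 48;0 0 -30 0 0 0 48;0 0 -50 0 0 0 87;0 0 -50 0 0 0 87; 0 0 -30 0 0 0 87;0 0 0 0 0 0 87'
python3 - <<'E'
from h import *
c=snap('w14',['block','nest_block']); report(c,dict(block=.03,nest_block=.008))
im=c['color'][100:300,180:455]; cv2.imwrite('pics/w14c.png',cv2.resize(im,(400,290))[:,:,::-1])
E
python3 -m jog '18 44 0 0 0 0 87;18 44 0 0 0 0 87;18 44 0 0 0 0 87;18 44 0 0 0 0 87;19 43 0 0 0 0 87;19 44 0 0 0 0 87;19 43 0 0 0 0 87;19 44 0 0 0 0 87;19 43 0 0 0 0 87;0 0 0 0 0 0 87'
python3 -m jog '0 0 0 0 0 0.156 87;0 0 0 0 0 0.156 87;0 0 0 0 0 0.156 87;0 0 0 0 0 0.156 87;0 0 0 0 0 0 87;0 0 0 0 0 0 87'
python3 - <<'E'
from h import *
c=snap('w15',['plate','block']); report(c,dict(plate=.016))
im=c['color'][100:300,180:455]; a=cv2.resize(im,(400,290))[:,:,::-1]
cv2.imwrite('pics/w15c.png',np.hstack([cv2.imread('pics/w14c.png'),a]))
E
```

```text
time_s: 36.0
position: [0.4503, 0.2617, 0.201]
tcp_rot: [[0.999, 0.033, 0.006], [0.033, -0.999, 0.002], [0.006, -0.002, -1.0]]
force: [0.1, 0.4, -0.6]
opening: 0.92
grasp_force: 0.0
block 0.95 px 322 225 box 305 199 339 253 rect mm,deg(long) (449.5, 262.7, 51.2, 31.9, 1.9)
nest_block 0.88 px 325 215 box 293 182 355 259 rect mm,deg(long) (449.8, 261.1, 77.6, 60.7, 1.9)
time_s: 37.5
position: [0.6296, -0.1298, 0.1967]
tcp_rot: [[1.0, 0.029, -0.0], [0.029, -1.0, -0.001], [-0.0, 0.001, -1.0]]
force: [-0.6, 0.3, 0.5]
opening: 0.996
grasp_force: 0.0
time_s: 38.25
position: [0.628, -0.1254, 0.1978]
tcp_rot: [[0.832, -0.555, -0.002], [-0.555, -0.832, 0.001], [-0.002, 0.0, -1.0]]
force: [0.5, 1.3, -0.4]
opening: 0.997
grasp_force: 0.0
plate 0.97 px 481 170 box 435 132 527 209 rect mm,deg(long) (585.2, -272.7, 81.0, 57.2, 68.4)
plate 0.61 px 322 187 box 292 146 355 229 rect mm,deg(long) (653.5, -142.7, 78.2, 57.6, -35.0)
```

View pics/w15c.png

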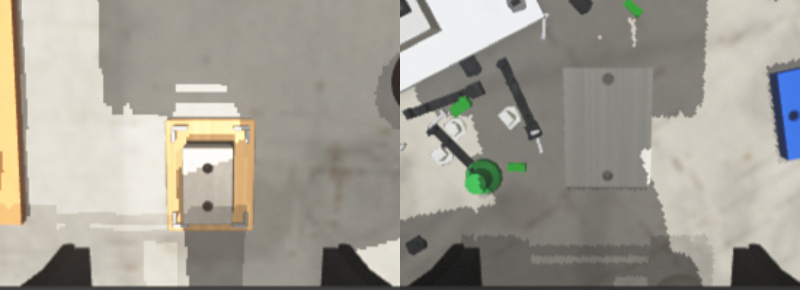

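The block lies in its frame (207,187), and the bare steel plate is at (608,127). A loose black strip with a pin ends near the plate's left side (535,140), so I'll measure the room for the left finger.

```bash
python3 - <<'E'
from h import *
c=pickle.load(open('pics/w15.pkl','rb')); s=.6875
f=lambda *a:[(180+(x-400)*s,100+y*.69) for x,y in a]
p=onplane(c,f((566,68),(652,68),(651,187),(563,187)),.016); C=p.mean(0); print('centre',C)
az=np.radians(-34); X=np.array([np.cos(az),np.sin(az)]); Y=np.array([X[1],-X[0]])
print('edges',[(((q-C)[:2]@X*1000).round(1),((q-C)[:2]@Y*1000).round(1)) for q in p])
# rectified map rows: along X (40..-40), cols along Y (-60..-24) at bench z=.004
P=c['camera_matrix']
g=c['color'].astype(int)
print('cols Y:',list(range(-60,-24,3)))
for x in range(44,-45,-4):
    r=[]
    for y in range(-60,-24,3):
        w=np.r_[C[:2]+(x*X+y*Y)/1000,.004]; k=P@(c['R']@w+c['t']); u,v=(k[:2]/k[2]).astype(int); r.append('%3d'%g[v,u].mean())
    print(x,' '.join(r))
E
```

```text
centre [ 0.65311027 -0.14258227  0.016     ]
edges [(np.float64(38.1), np.float64(-26.3)), (np.float64(38.3), np.float64(27.2)), (np.float64(-38.0), np.float64(28.6)), (np.float64(-38.3), np.float64(-29.5))]
cols Y: [-60, -57, -54, -51, -48, -45, -42, -39, -36, -33, -30, -27]
44 126 127 126 125 124 125 124 123 122 122 123 119
40 124 124 124 119 118 121 122 120 120 122 119 117
36 121 120 118 118 116 116 118 116 116 115 119 142
32 104 115 116 114 115 115 117 116 118 118 118 141
28  65 114 115 116 119 117 118 119 121 121 122 139
24  70  67 123 125 123 121 122 123 121 124 123 141
20  58  54 124 124 124 124 123 122 121 123 124 139
16  62  56  71 124 124 123 123 124 124 124 126 138
12 125  56  59 123 124 124 123 123 123 123 124 137
8 217 114  59  63 123 123 121 122 123 122 125 138
4 223 133  64  58  86 125 124 124 126 123 122 138
0 123 124  56  59  59 122 124 123 126 123 125 135
-4 123 124  68 184 197  53 126 126 125 124 120 134
-8 123 123 115  55 116 126 125 124 124 124 126 136
-12 125 125 124 123 124 183 124 124 122 123 125 138
-16 123 124 125 122 123 203 121 122 123 122 122 135
-20 123 122 123 125 123 123 121 123 123 123 123 135
-24 122 122 120 123 123 123 122 120 122 122 123 134
-28  94  91 124 124 123 123 123 122 124 122 126 135
-32 122 122 124 124 122 122 120 121 121 123 126 132
-36 122 123 123 123 122 123 125 123 124 123 123 135
-40 118 119 121 123 124 122 122 123 122 124 125 134
-44 117 115 113 119 120 121 119 124 125 121 116 109
```

```bash
python3 -m jog '15 0 20 0 0 0 63;15 0 40 0 0 0 63;15 1 40 0 0 0 63;0 0 30 0 0 0 63;0 0 0 0 0 0 63;0 0 0 0 0 0 63'
python3 - <<'E'
from h import *
c=snap('w16',['plate']); report(c,dict(plate=.016)); s=read_state(); print(s['position'],s['opening']*87)
E
```

```text
time_s: 39.25
position: [0.6661, -0.1523, 0.0697]
tcp_rot: [[0.83, -0.557, 0.002], [-0.557, -0.83, -0.001], [0.002, -0.0, -1.0]]
force: [0.1, -0.5, -0.3]
opening: 0.724
grasp_force: 0.0
plate 0.85 px 570 241 box 490 203 638 284 rect mm,deg(long) (594.0, -275.2, 84.6, 48.5, 67.3)
plate 0.62 px 321 273 box 273 223 369 346 rect mm,deg(long) (669.7, -153.1, 56.2, 45.5, 56.1)
[ 0.66644703 -0.15243998  0.07061414] 62.64265090829538
```

```bash
python3 -m jog '0 0 25 0 0 0 63;0 0 10 0 0 0 63;0 0 5 0 0 0 63;0 0 2 0 0 0 63;0 0 0 0 0 0 63;0 0 0 0 0 0 63'; python3 -m jog '0 0 0 0 0 0 48;0 0 0 0 0 0 48;0 0 0 0 0 0 48;0 0 0 0 0 0 48;0 0 0 0 0 0 48'
```

```text
time_s: 40.15
position: [0.6657, -0.1522, 0.0271]
tcp_rot: [[0.83, -0.557, 0.001], [-0.557, -0.83, -0.0], [0.001, -0.0, -1.0]]
force: [-0.2, -1.2, 0.3]
opening: 0.724
grasp_force: 0.0
time_s: 40.78
position: [0.6656, -0.1521, 0.0269]
tcp_rot: [[0.83, -0.557, 0.001], [-0.557, -0.83, -0.0], [0.001, -0.0, -1.0]]
force: [0.7, 1.3, 2.5]
opening: 0.64
grasp_force: 30.0
```

```bash
python3 -m jog '0 0 -3 0 0 0 48;0 0 -10 0 0 0 48;0 0 -30 0 0 0 48;0 0 -50 0 0 0 48;0 0 -50 0 0 0 48;0 0 -30 0 0 0 48;0 0 0 0 0 0 48'
python3 -m jog '0 0 0 0 0 -0.174 48;0 0 0 0 0 -0.174 48;0 0 0 0 0 -0.174 48;0 0 0 0 0 -0.174 48;0 0 0 0 0 -0.174 48;0 0 0 0 0 -0.174 48;0 0 0 0 0 0 48;0 0 0 0 0 0 48'
python3 - <<'E'
from h import *
c=snap('w17',['plate','nest_plate']); report(c,dict(plate=.19,nest_plate=.008)); s=read_state(); print(s['position'],s['tcp_rot'].round(3).tolist())
E
```

```text
time_s: 41.65
position: [0.6668, -0.1527, 0.2027]
tcp_rot: [[0.83, -0.557, 0.006], [-0.557, -0.83, -0.003], [0.007, -0.001, -1.0]]
force: [0.3, 0.7, -5.7]
opening: 0.638
grasp_force: 30.0
time_s: 42.65
position: [0.6645, -0.1518, 0.1979]
tcp_rot: [[0.9, 0.435, -0.003], [0.435, -0.9, 0.001], [-0.002, -0.002, -1.0]]
force: [1.1, 0.4, -5.7]
opening: 0.64
grasp_force: 30.0
plate 0.91 px 321 294 box 261 240 383 360 rect mm,deg(long) (678.2, -143.9, 55.8, 27.6, -64.2)
plate 0.83 px 383 346 box 377 330 393 359 rect mm,deg(long) (656.6, -188.6, 16.1, 7.8, 28.1)
nest_plate 0.88 px 53 140 box 0 82 108 199 rect mm,deg(long) (622.0, 105.4, 104.3, 88.2, 25.7)
[ 0.6652796  -0.15208779  0.19944617] [[0.9, 0.437, -0.0], [0.437, -0.9, 0.0], [-0.0, -0.0, -1.0]]
```

```bash
python3 -m jog '15 -42 0 0 0 0 48;15 -42 0 0 0 0 48;15 -42 0 0 0 0 48;15 -42 0 0 0 0 48;15 -42 0 0 0 0 48;14 -42 0 0 0 0 48;0 0 0 0 0 0 48;0 0 0 0 0 0 48;0 0 0 0 0 0 48'
python3 - <<'E'
from h import *
q=pickle.load(open('pics/w17.pkl','rb')); p=onplane(q,[(321,240)],.172)[0]; d=p[:2]-[.6653,-.1521]; print('front edge from TCP mm',d@[.9,.437]*1000)
c=snap('w18',['plate','nest_plate']); report(c,dict(plate=.172,nest_plate=.008)); s=read_state(); print(s['position'],s['tcp_rot'].round(3).tolist())
m=[d for d in c['tr']['plate'] if d['pixels'][290,320]]
if m:
    e=m[0]['pixels'][:,320].nonzero()[0].min(); p=onplane(c,[(320,e)],s['position'][2]-.027)[0]; print(e,(p-s['position'])[:2]@[.9,.437]*1000)
for n in ('scene','side'):
    capture(n); print(n,[(d['at'].round(3) if hasattr(d['at'],'round') else d['at'],d['conf']) for d in place_of(n,'nest_plate')[:2]],[(d['at'],d['conf']) for d in place_of(n,'flux_pot')[:1]+place_of(n,'oil_dropper')[:1]])
E
```

```text
time_s: 44.02
position: [0.6355, 0.1123, 0.1997]
tcp_rot: [[0.9, 0.436, 0.001], [0.436, -0.9, -0.0], [0.0, 0.001, -1.0]]
force: [-0.5, 0.3, -4.0]
opening: 0.641
grasp_force: 30.0
front edge from TCP mm 24.15231386375574
plate 0.97 px 321 293 box 260 240 383 360 rect mm,deg(long) (642.9, 117.0, 63.5, 31.2, -64.2)
plate 0.58 px 182 159 box 132 120 232 199 rect mm,deg(long) (663.4, 200.6, 41.8, 29.3, -50.4)
nest_plate 0.85 px 320 211 box 278 182 364 240 rect mm,deg(long) (642.8, 118.1, 84.4, 57.5, -64.2)
[0.63528593 0.11263186 0.19952374] [[0.9, 0.436, -0.0], [0.436, -0.9, -0.0], [-0.0, 0.0, -1.0]]
241 23.984191327751137
scene [([0.6198, 0.1062, -0.0025], 0.94)] [([0.5158, 0.1171, -0.0012], 0.81), ([0.4646, 0.0088, 0.0056], 0.68)]
side [([0.6184, 0.1055, 0.0023], 0.81)] [([0.5137, 0.1146, 0.003], 0.68), ([0.5215, -0.1151, 0.0011], 0.82)]
```

```bash
python3 -m jog '0 -1 40 0 0 0 48;0 0 50 0 0 0 48;0 0 40 0 0 0 48;0 0 20 0 0 0 48;0 0 8 0 0 0 48;0 0 2 0 0 0 48;0 0 0 0 0 0 48;0 0 0 0 0 0 48'; python3 -m jog '0 0 2 0 0 0 48;0 0 1 0 0 0 48;0 0 1 0 0 0 48;0 0 0 0 0 0 48;0 0 0 0 0 0 48';python3 -m jog '0 0 1 0 0 0 48;0 0 0 0 0 0 48'
```

```text
time_s: 45.68
position: [0.6356, 0.1144, 0.0409]
tcp_rot: [[0.899, 0.438, 0.003], [0.438, -0.899, 0.0], [0.002, 0.001, -1.0]]
force: [0.5, -0.0, -5.5]
opening: 0.64
grasp_force: 30.0
time_s: 46.3
position: [0.6347, 0.1143, 0.0355]
tcp_rot: [[0.899, 0.437, -0.0], [0.437, -0.899, 0.0], [-0.0, -0.0, -1.0]]
force: [-0.6, -0.5, -4.8]
opening: 0.643
grasp_force: 30.0
time_s: 46.55
position: [0.6348, 0.1144, 0.0349]
tcp_rot: [[0.899, 0.437, 0.0], [0.437, -0.899, 0.0], [0.0, 0.0, -1.0]]
force: [-0.0, -0.3, -2.5]
opening: 0.639
grasp_force: 30.0
```

```bash
python3 -m jog '0 0 1 0 0 0 48;0 0 0 0 0 0 48';python3 -m jog '0 0 0.5 0 0 0 48;0 0 0 0 0 0 48'
```

```text
time_s: 46.8
position: [0.6349, 0.1144, 0.0348]
tcp_rot: [[0.899, 0.438, 0.001], [0.438, -0.899, -0.0], [0.001, 0.0, -1.0]]
force: [-2.8, -0.5, 5.6]
opening: 0.637
grasp_force: 30.0
time_s: 47.05
position: [0.6348, 0.1144, 0.0348]
tcp_rot: [[0.899, 0.438, 0.001], [0.438, -0.899, -0.0], [0.0, 0.0, -1.0]]
force: [-2.8, -0.7, 8.7]
opening: 0.64
grasp_force: 30.0
```

```bash
python3 -m jog '0 0 -1 0 0 0 48;0 0 0 0 0 0 72;0 0 0 0 0 0 72;0 0 0 0 0 0 72;0 0 0 0 0 0 72;0 0 -15 0 0 0 72;0 0 -40 0 0 0 72;0 0 -50 0 0 0 72;-30 0 -50 0 0 0 72;-30 0 0 0 0 0 72;0 0 0 0 0 0 72;0 0 0 0 0 0 72'
python3 - <<'E'
from h import *
c=snap('w19',['plate','nest_plate','flux_pot']); report(c,dict(plate=.024,nest_plate=.008))
print('pot',c['pl']['flux_pot'])
for n in ('scene','side'):
    capture(n)
    for t in NAMES: print(n,t,[(np.round(d['at'],3).tolist(),round(d['conf'],2)) for d in place_of(n,t)[:3]])
E
```

```text
time_s: 48.55
position: [0.5816, 0.0882, 0.1896]
tcp_rot: [[0.899, 0.437, 0.002], [0.437, -0.899, 0.0], [0.002, 0.001, -1.0]]
force: [0.4, -0.4, -0.4]
opening: 0.833
grasp_force: 0.0
plate 0.63 px 320 174 box 288 130 353 219 rect mm,deg(long) (622.2, 109.5, 77.1, 57.7, 25.9)
plate 0.59 px 173 89 box 117 43 228 135 rect mm,deg(long) (631.2, 249.6, 78.3, 57.7, -50.1)
nest_plate 0.78 px 325 172 box 276 118 369 231 rect mm,deg(long) (621.1, 107.1, 103.0, 83.7, 25.9)
pot [{'at': [0.5218, 0.1203, -0.001], 'conf': 0.68}]
scene plate [([0.63, 0.252, -0.002], 0.91), ([0.619, 0.106, 0.012], 0.63)]
scene block [([0.444, 0.259, 0.011], 0.67)]
scene cube []
scene button [([0.673, -0.057, -0.001], 0.59), ([0.583, -0.018, 0.0], 0.43)]
scene nest_plate []
scene nest_block [([0.448, 0.259, 0.002], 0.66), ([0.515, 0.116, -0.001], 0.42)]
scene nest_cube []
scene nest_button [([0.464, 0.008, -0.002], 0.82)]
scene flux_pot [([0.515, 0.117, 0.004], 0.89), ([0.447, 0.26, 0.009], 0.19)]
scene oil_dropper []
side plate [([0.628, 0.255, 0.003], 0.67)]
side block [([0.621, 0.109, 0.002], 0.69), ([0.623, 0.106, 0.011], 0.64), ([0.446, 0.262, 0.005], 0.56)]
side cube []
side button [([0.672, -0.057, 0.0], 0.68), ([0.583, -0.02, 0.0], 0.59), ([0.463, 0.011, 0.01], 0.56)]
side nest_plate [([0.621, 0.108, 0.002], 0.82)]
side nest_block [([0.45, 0.256, 0.002], 0.53)]
side nest_cube []
side nest_button [([0.462, 0.011, -0.002], 0.56)]
side flux_pot [([0.515, 0.114, -0.001], 0.76)]
side oil_dropper [([0.522, -0.116, -0.0], 0.69)]
```

The plate lies within 3 mm of its patch at matching yaw, well inside the 7 mm margin. The other pieces and bystanders read where they should be. Handing in.

```bash
python3 -c "
from rig import *
print(hand_in())"
```

```text
the job is handed in; nothing more can be done
None
```

I took the pile apart from the top down and laid the button, cube, block and plate each on its own board, inside the ring or corner angles. I never touched the pot or the dropper, and I handed the job in at about 50 s of the 102 s allowed.

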